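# Close up the tea station

## Robot

A 6-joint arm with a two-finger parallel gripper is mounted at the origin on the work surface. World frame = base frame: x ahead of the robot, y to its left, z up, the work surface at z = 0. Lengths are in m, angles in rad, forces in N, time in s.
With the tool pointing down it reaches from about 0.325 to 0.85 m from the base axis. Payload 4.4 kg.
Tool frame: the origin (TCP) lies on the centre line of the jaws, within the pads' length; the fingertips stand 14 mm ahead of it and the grasp point (between the pads) lies 5 mm behind it; z points along the fingers, y is the line along which they close (so a half turn about z gives the same grasp; the last joint's range is limited). The gripper opens to 94 mm and grips with 3 to 60 N. Pads are 16 mm wide; open, the fingers measure 119 mm over their backs; the gripper's body (75 mm by 177 mm) begins 78 mm behind the grasp point.
Start: joints at [1.085, 0.207, 1.542, -0, 1.393, -0.15], TCP at [0.189, 0.543, 0.219] pointing down, gripper open.
Joint ranges: [-2.73, 2.73], [-0.86, 2.22], [0.23, 2.46], [-1.11, 4.25], [0.08, 2.63], [-2.82, 2.82]. Speed limits (rad/s): [2.79, 2.79, 3.14, 3.14, 3.14, 3.14].

## Interface

Orientations are given as a unit quaternion [x, y, z, w].
In Python, from workcell import monitor, get_image, get_calibration, workorder gives the robot as it stands.
- The arm moves only by the tool jog_arm, never from a script. Its arguments are lists of equal length, an entry for each row: "slide": the shift along the tool's x, y, z in units of 50 mm (1.0 is 50 mm), a list of three; "twist": the turn, a rotation vector about the tool's x, y, z in units of pi rad (1.0 is pi rad), a list of three; "grip": the gripper command: -1 is fully open, 1 is shut, values between are in proportion. A call has 1 to 20 rows; each row shifts and turns the commanded pose from where the row before left it, along the tool's axes as they then stand; what a row does not reach is not made up. A row lasts 1/12 s, in which the tool goes at most 41.7 mm and 7.16 degrees, less where a joint would pass 70% of its speed; a pose out of reach is approached as far as the arm can. A call with a number of a shift or a turn outside -1 to 1 is refused whole. A call with a gripper value outside its range is refused whole. The fingers move at their own pace and stop on an object; the grip force is fixed at half the most. Time passes only in rows, so rows that do not move let the fingers close. It gives the time, the measured TCP pose, the force, the opening and the grip force at its end, in the units of the state.
- monitor.get_obs(): the state, without advancing time (a new reading comes with each control period).
- get_image(name): name is "side" or "top" or "wrist"; returns the picture (384x512x3 uint8, red, green, blue); there is no depth.
- get_calibration(name): a dict with "fx", "fy", "cx", "cy" (pixels), "dist_coeffs" ([k1, k2, p1, p2, k3] as OpenCV has them; the pictures are not rectified), "rvec" (rotation vector, rad) and "tvec" (3), from world to camera coordinates, as OpenCV has them. Camera axes: x right, y down, z forward; pixel columns grow to the right and rows downward; lengths in m; the calibration is good to about 2 mm. A picture is of the moment at which its call begins: read the wrist's pose just before it. get_calibration takes no time and is no camera call; for the wrist camera it gives the pose at the moment of the call.
- workorder.close_job(): hands the job in; it is judged then, once.
The state is a dict: "time_s": time; "joint_positions": joint angles; "qd": joint speeds; "effort": joint torques, N m; "ee_pos": TCP position; "tool_rot": TCP orientation; "force": force on the tool from outside, world axes, zero at the start; "ft_torque": the same for the moment, N m; "finger_gap": finger opening in m; "grasp_force": force on a finger pad.
Only numpy, scipy, OpenCV 4.12 (cv2) and the standard library are available. Lean on these libraries where they do the work, as an engineer would, in place of code of your own. Each camera call takes 0.05 s, during which the arm holds its last target. There are 200 camera calls.

## Task

The tea things on the counter have been left open: push both drawers of the small two-drawer unit fully home with your fingertips, and push the wooden tea box's lid over and down until it lies fully shut. Push them, do not slam or force them, do not pull a drawer further out or bend the lid further back, and leave the mug, the jars and the soap bottle standing where they are. Nothing is to be picked up, and finish with the hand clear of everything.

Things in the scene. Friction and masses are not known exactly. Their poses are not given: they have to be found in the camera images.
- tea_box: Open wooden box fixed to the counter, 130 mm deep (its x), 180 mm wide (its y), 90 mm high, walls 8 mm, with tea packets inside (to 72 mm high). Origin: centre of its underside, on the counter. Its x axis points away from the robot (turned up to 0.25 rad either way), z up. It stands left or right of the drawer unit.
- tea_lid (a joint): Angle of the tea box's plain flat wooden lid (10 mm thick, 138 mm hinge to edge, 186 mm wide, no handle), rad: 0 is shut flat on the box, 1.57 stands upright. It starts at 0.9 to 1.4. The hinge is stiff (0.22 N m): the lid stays wherever it is left and must be pushed all the way, by its outer face, which is its far side while open and its top once shut, then 100 mm above the counter.
- lid_hinge (a point): Middle of the lid's hinge line, which runs along the box's y axis on top of its far (+x) wall: 65 mm from the box's origin along its x, 90 mm above the counter, in the plane of the lid's inner (under) face.
- lid_edge (a point): Middle of the lid's free edge, on its outer (top when shut) face, 136 mm from the hinge line.
- drawer_unit: Cream wooden unit with two equal drawers side by side, fixed to the counter, 160 mm deep (its x, fronts included), 210 mm wide (its y), 100 mm high. Origin: centre of its underside, on the counter. Its x axis points away from the robot (turned up to 0.25 rad either way), z up; the drawers are in its -x side. Fully home, a drawer front's outer face is 80 mm from the origin towards -x.
- drawer_left (a joint): How far the drawer on the unit's +y side is out, m: 0 is fully home, grows as it slides out along the unit's -x. It starts 0.025 to 0.065 m out. It slides stiffly (about 1 N) and stops dead at 0; it does not latch or bounce.
- drawer_right (a joint): The same for the drawer on the unit's -y side.
- front_left (a point): On the outer face of the left drawer's front, at the middle of its width, 45 mm above the counter. The front is a plain panel 100 mm wide, 12 mm thick, from 12 to 94 mm above the counter, without a handle; a finger notch 44 mm wide and 16 mm deep is cut in the middle of its top edge. It faces the unit's -x.
- front_right (a point): The same point on the right drawer's front.
- mug: White mug, 76 mm across with a handle, 90 mm high, loose, beyond the work, handle turned away from the robot. Origin: centre of its underside.
- jar: Glass storage jar, 70 mm across, 100 mm high, loose, standing to one side of the work. Origin: centre of its underside.
- soap: Amber soap bottle, 60 mm across, 160 mm high, loose, standing on the other side of the work. Origin: centre of its underside.
- spice: Small spice jar, 42 mm across, 90 mm high, loose, beyond the work, beside the mug. Origin: centre of its underside.
There are look-alikes about, which are no part of the job. What is shaped like the jar but blue or green is not meant.

How it is judged:
By the outcome, as a careful person would: the job done as asked, in the order asked, and still so for the second after the job is handed in, with the robot touching nothing.
It also fails if it takes over 64 s, if anything falls off the work surface, if the arm or the gripper's body presses on something with over 40 N, if the wrist force passes 120 N, or if a joint passes its speed limit or range.

## Working session

There is one attempt and no reset: what is moved stays moved. The work goes in short steps, Python scripts to look and compute and a tool call to move; the robot and the scene stay as the last step left them, time stands still between calls to the robot, and variables do not carry over. Pictures are saved under pics/ and viewed, at most 10 in all, crops included, and the job is handed in when it is done.

Besides the shell and the picture viewer there is one more tool, called after "Emit:" as name(argument=value, ...) on one line, values as JSON. jog_arm: Moves the arm, as the interface text tells. Shifts and turns lie within -1 to 1; 1 stands for 50 mm of shift or pi rad of turn. Its arguments: {"type":"object","properties":{"slide":{"type":"array","items":{"type":"array","items":{"type":"number"}}},"twist":{"type":"array","items":{"type":"array","items":{"type":"number"}}},"grip":{"type":"array","items":{"type":"number"}}},"required":["slide","twist","grip"]}

```bash
mkdir -p pics
python3 - <<'E'
from workcell import monitor, get_image, get_calibration
import cv2,numpy as np
o=monitor.get_obs();print(o['time_s'],o['ee_pos'],o['tool_rot'],o['finger_gap'])
for n in("side","top"):
    cv2.imwrite(f"pics/{n}0.png",get_image(n)[:,:,::-1]);c=get_calibration(n)
    R=cv2.Rodrigues(np.array(c['rvec']))[0];print(n,c['fx'],(-R.T@np.array(c['tvec']).ravel()).round(3),R[2].round(2))
E
```

```text
0.0 [0.18857586 0.54238155 0.21830489] [ 1.66602811e-01  9.86023446e-01 -1.06847119e-03 -3.54097661e-04] 0.0940386381830402
side 481.34639758261517 [ 0.312 -0.94   1.234] [ 0.21  0.58 -0.78]
top 426.8936802573899 [ 0.506 -0.067  1.637] [ 0.08  0.02 -1.  ]
```

View pics/side0.png

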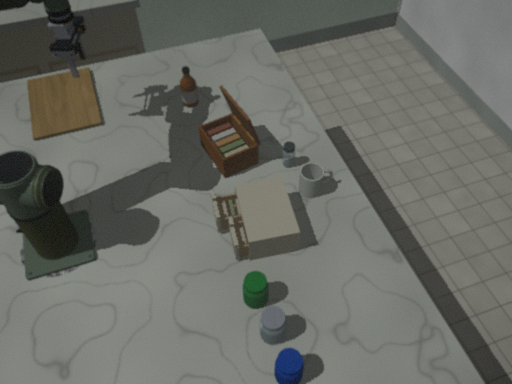

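View pics/top0.png

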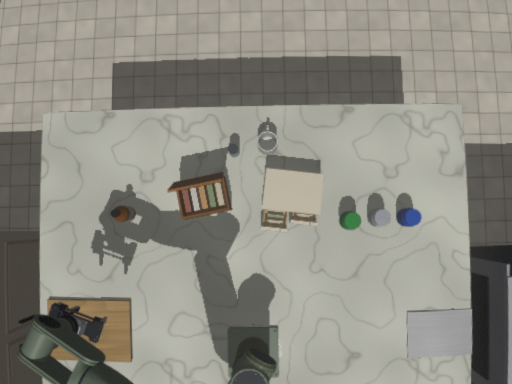

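The side view shows the open box near (230,140), the drawer unit near (260,215) and its two open drawers at (230,225). The top view shows the box near (203,197), the unit near (293,195), the mug at (268,140), the spice jar at (233,147) and the soap at (122,214). I'll enlarge both.

Run:
```python
import cv2,numpy as np
a=cv2.imread("pics/top0.png")[120:245,160:335];b=cv2.imread("pics/side0.png")[85:265,190:340]
cv2.imwrite("pics/topz.png",cv2.resize(a,None,fx=4.5,fy=4.5,interpolation=cv2.INTER_CUBIC))
cv2.imwrite("pics/sidez.png",cv2.resize(b,None,fx=3.3,fy=3.3,interpolation=cv2.INTER_CUBIC))
```

```text
(no output)
```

View pics/topz.png

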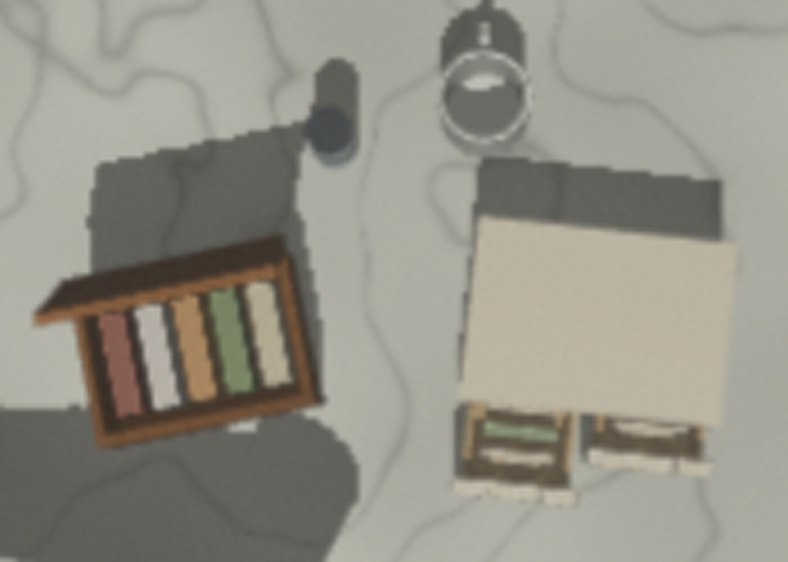

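View pics/sidez.png

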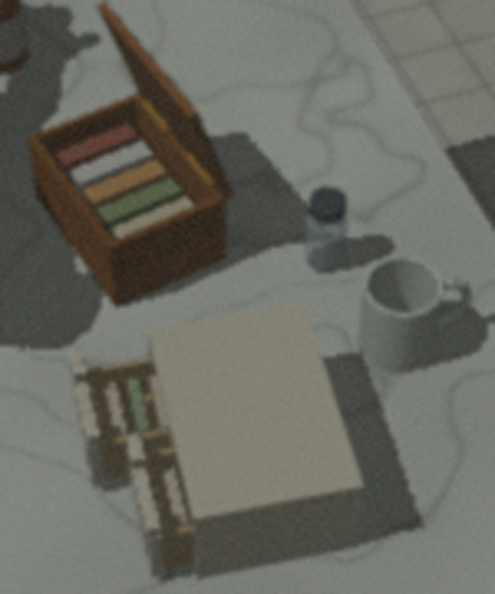

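Zoomed views: the unit's top corners lie at (478,216), (737,242), (718,425) and (462,402). The drawer front edges run (455,490)-(573,502) and (585,460)-(710,474). The box's near rim corners are (100,447) and (323,402), and the lid's free-edge ends are (36,322) and roughly (285,238). In the side zoom the lid's edge ends are (100,5) and (230,192).

```bash
cat > h.py <<'E'
import cv2,numpy as np
from workcell import monitor,get_image,get_calibration
def ray(n,p):
    c=get_calibration(n);K=np.array([[c['fx'],0,c['cx']],[0,c['fy'],c['cy']],[0,0,1]])
    u=cv2.undistortPoints(np.array([[p]],float),K,np.array(c['dist_coeffs'],float)).ravel()
    R=cv2.Rodrigues(np.array(c['rvec'],float))[0]
    return -R.T@np.array(c['tvec']).ravel(), R.T@np.array([u[0],u[1],1])
def at(n,p,z):
    o,d=ray(n,p);return o+d*(z-o[2])/d[2]
def proj(n,P):
    c=get_calibration(n);K=np.array([[c['fx'],0,c['cx']],[0,c['fy'],c['cy']],[0,0,1]])
    return cv2.projectPoints(np.array(P,float).reshape(-1,3),np.array(c['rvec'],float),np.array(c['tvec'],float),K,np.array(c['dist_coeffs'],float))[0].reshape(-1,2)
def tz(x,y):return ((x+.5)/4.5-.5+160,(y+.5)/4.5-.5+120)
def sz(x,y):return ((x+.5)/3.3-.5+190,(y+.5)/3.3-.5+85)
E
python3 - <<'E'
from h import *
for k,p,z in [("uFL",(478,216),.1),("uFR",(737,242),.1),("uNR",(718,425),.1),("uNL",(462,402),.1),("dL1",(455,491),.094),("dL2",(573,503),.094),("dR1",(585,461),.094),("dR2",(710,474),.094),("bNL",(100,447),.09),("bNR",(323,402),.09),("mug",(486,96),.09),("spice",(330,130),.09)]: print(k,at("top",tz(*p),z)[:2].round(4))
for k,p,z in [("uFL",(305,305),.1),("uFR",(360,485),.1),("uNR",(193,520),.1),("uNL",(150,337),.1),("bNL",(33,137),.09),("bNR",(112,235),.09),("hR",(222,200),.09),("dL1",(75,350),.094),("dL2",(100,445),.094),("dR1",(128,430),.094),("dR2",(155,530),.094)]: print("side",k,at("side",sz(*p),z)[:2].round(4))
# lid edges: two-ray midpoints
def tri(a,b):
    o1,d1=ray("top",a);o2,d2=ray("side",b)
    t=np.linalg.lstsq(np.c_[d1,-d2],o2-o1,rcond=None)[0];A=o1+t[0]*d1;B=o2+t[1]*d2
    return ((A+B)/2).round(4),np.linalg.norm(A-B).round(4)
print("edgeL",tri(tz(36,322),sz(100,5)))
for n in("top",):
  for k,p in (("soap",(122,214)),):print(k,at(n,p,.16)[:2])
print("jar green",at("top",(350,221),.1)[:2])
E
```

```text
uFL [ 0.6891 -0.0604]
uFR [ 0.6644 -0.2683]
uNR [ 0.5179 -0.2492]
uNL [ 0.5398 -0.0451]
dL1 [ 0.4688 -0.0383]
dL2 [ 0.4577 -0.1324]
dR1 [ 0.4911 -0.1427]
dR2 [ 0.4789 -0.2425]
bNL [0.5081 0.2487]
bNR [0.5418 0.0671]
mug [ 0.7886 -0.0686]
spice [0.7631 0.059 ]
side uFL [ 0.6901 -0.067 ]
side uFR [ 0.6608 -0.2694]
side uNR [ 0.5158 -0.2535]
side uNL [ 0.5429 -0.0535]
side bNL [0.5138 0.2466]
side bNR [0.5497 0.0885]
side hR [0.666  0.0956]
side dL1 [ 0.475  -0.0396]
side dL2 [ 0.4656 -0.1489]
side dR1 [ 0.4934 -0.142 ]
side dR2 [ 0.4837 -0.2481]
edgeL (array([0.6023, 0.2708, 0.2173]), np.float64(0.001))
soap [0.52772613 0.44841708]
jar green [ 0.49086183 -0.35972347]
```

Measurements fit the given sizes:

| Item | Position | Yaw | State |
|---|---|---|---|
| Drawer unit | (0.597, -0.1555) | -0.112 | left about 61 mm out, right about 27 mm out |
| Tea box | (0.589, 0.170) | +0.18 | lid about 1.3 rad |

I'll move with the fingers shut to a point in front of the left drawer.

Emit:
jog_arm(slide=[[0,0,0],[0,0,0],[-0.316,-0.662,0],[-0.316,-0.662,0],[-0.316,-0.662,0],[-0.316,-0.662,0],[-0.316,-0.662,0],[-0.316,-0.662,0],[-0.316,-0.662,0],[-0.316,-0.662,0],[-0.316,-0.662,0],[-0.316,-0.662,0],[-0.316,-0.662,0],[-0.316,-0.662,0],[-0.316,-0.662,0],[-0.316,-0.662,0],[-0.316,-0.662,0],[-0.316,-0.662,0],[-0.316,-0.662,0],[-0.316,-0.662,0]], twist=[[0,0,-0.0355],[0,0,-0.0355],[0,0,0],[0,0,0],[0,0,0],[0,0,0],[0,0,0],[0,0,0],[0,0,0],[0,0,0],[0,0,0],[0,0,0],[0,0,0],[0,0,0],[0,0,0],[0,0,0],[0,0,0],[0,0,0],[0,0,0],[0,0,0]], grip=[1,1,1,1,1,1,1,1,1,1,1,1,1,1,1,1,1,1,1,1])

```text
time_s: 1.77
ee_pos: [0.405, -0.0826, 0.2192]
tool_rot: [0.056, 0.998, 0.0, -0.0]
force: [0.6, 1.0, 0.1]
finger_gap: 0.0004
grasp_force: 0.0
```

```bash
cat >> h.py <<'E'
from scipy.spatial.transform import Rotation as Ro
def loc(org,th):
    o=monitor.get_obs();p=np.array(o['ee_pos']);d=p[:2]-org;c,s=np.cos(th),np.sin(th)
    R=Ro.from_quat(o['tool_rot']).as_matrix()
    print(round(o['time_s'],2),"local",(d@[c,s]).round(4),(d@[-s,c]).round(4),p[2].round(4),"ytool ang",np.arctan2(-R[0,1],R[1,1]).round(4),"F",np.round(o['force'],2),round(o['finger_gap'],4),np.round(R[:,2],3))
U=lambda:loc(np.array([.597,-.1555]),-.112)
B=lambda:loc(np.array([.589,.170]),.1835)
E
python3 -c "from h import *;U()"
```

```text
1.77 local -0.199 0.051 0.2192 ytool ang -0.1125 F [0.64 0.96 0.12] 0.0004 [-0.  0. -1.]
```

Emit:
jog_arm(slide=[[0,0,0.64],[0,0,0.64],[0,0,0.64],[0,0,0.64],[0,0,0.64],[-0.22,0,0],[-0.22,0,0],[-0.22,0,0],[-0.2,0,0],[-0.1,0,0],[-0.1,0,0],[-0.1,0,0],[-0.1,0,0],[-0.1,0,0],[-0.1,0,0],[-0.1,0,0],[-0.1,0,0]], twist=[[0,0,0],[0,0,0],[0,0,0],[0,0,0],[0,0,0],[0,0,0],[0,0,0],[0,0,0],[0,0,0],[0,0,0],[0,0,0],[0,0,0],[0,0,0],[0,0,0],[0,0,0],[0,0,0],[0,0,0]], grip=[1,1,1,1,1,1,1,1,1,1,1,1,1,1,1,1,1])

```text
time_s: 3.18
ee_pos: [0.4879, -0.09, 0.0594]
tool_rot: [0.056, 0.998, 0.0, -0.0]
force: [-1.2, -0.7, -0.8]
finger_gap: 0.0004
grasp_force: 0.6
```

```bash
python3 -c "from h import *;U()"
```

```text
3.18 local -0.1157 0.0529 0.0594 ytool ang -0.1118 F [-1.22 -0.69 -0.76] 0.0004 [-0.  0. -1.]
```

Emit:
jog_arm(slide=[[-0.1,0,0],[-0.1,0,0],[-0.1,0,0],[-0.1,0,0],[-0.04,0,0],[-0.03,0,0],[0,0,0]], twist=[[0,0,0],[0,0,0],[0,0,0],[0,0,0],[0,0,0],[0,0,0],[0,0,0]], grip=[1,1,1,1,1,1,1])

```text
time_s: 3.77
ee_pos: [0.5117, -0.0926, 0.0596]
tool_rot: [0.056, 0.998, 0.0, 0.001]
force: [0.3, 0.7, -0.3]
finger_gap: 0.0005
grasp_force: 0.0
```

```bash
python3 -c "from h import *;U()"
```

```text
3.77 local -0.0918 0.053 0.0596 ytool ang -0.1117 F [ 0.33  0.74 -0.35] 0.0005 [ 0.001  0.    -1.   ]
```

Now 1 mm steps until the force rises.

Emit:
jog_arm(slide=[[-0.02,0,0],[-0.02,0,0],[-0.02,0,0],[0,0,0]], twist=[[0,0,0],[0,0,0],[0,0,0],[0,0,0]], grip=[1,1,1,1])

```text
time_s: 4.1
ee_pos: [0.5141, -0.0928, 0.0595]
tool_rot: [0.056, 0.998, 0.0, 0.0]
force: [-0.5, 1.2, 0.3]
finger_gap: 0.0003
grasp_force: 0.2
```

```bash
python3 -c "from h import *;U()"
```

```text
4.1 local -0.0893 0.053 0.0595 ytool ang -0.1118 F [-0.52  1.21  0.26] 0.0003 [ 0.  0. -1.]
```

Emit:
jog_arm(slide=[[-0.02,0,0],[-0.02,0,0],[0,0,0]], twist=[[0,0,0],[0,0,0],[0,0,0]], grip=[1,1,1])

```text
time_s: 4.35
ee_pos: [0.5152, -0.093, 0.0594]
tool_rot: [0.056, 0.998, 0.0, -0.001]
force: [-3.4, 0.5, 3.0]
finger_gap: 0.0007
grasp_force: 1.8
```

```bash
python3 -c "from h import *;U()"
```

```text
4.35 local -0.0883 0.053 0.0594 ytool ang -0.1117 F [-3.42  0.48  3.  ] 0.0007 [-0.002  0.    -1.   ]
```

Emit:
jog_arm(slide=[[-0.02,0,0],[-0.01,0,0],[0,0,0]], twist=[[0,0,0],[0,0,0],[0,0,0]], grip=[1,1,1])

```text
time_s: 4.6
ee_pos: [0.5153, -0.0929, 0.0592]
tool_rot: [0.056, 0.998, 0.0, -0.003]
force: [-7.8, 1.4, 6.4]
finger_gap: 0.0007
grasp_force: 3.8
```

Left drawer is hard against its stop. Back off, shift to the right drawer and push it.

Emit:
jog_arm(slide=[[0.2,0,0],[0.42,0,0],[0.42,0,0],[0,-0.527,0],[0,-0.527,0],[0,-0.527,0],[0,-0.527,0],[-0.15,0,0],[-0.15,0,0],[-0.15,0,0],[-0.1,0,0],[-0.1,0,0],[-0.1,0,0],[-0.1,0,0],[-0.06,0,0],[-0.03,0,0],[0,0,0]], twist=[[0,0,0],[0,0,0],[0,0,0],[0,0,0],[0,0,0],[0,0,0],[0,0,0],[0,0,0],[0,0,0],[0,0,0],[0,0,0],[0,0,0],[0,0,0],[0,0,0],[0,0,0],[0,0,0],[0,0,0]], grip=[1,1,1,1,1,1,1,1,1,1,1,1,1,1,1,1,1])

```text
time_s: 6.02
ee_pos: [0.5012, -0.1972, 0.0594]
tool_rot: [0.056, 0.998, 0.0, 0.0]
force: [0.5, 0.1, 0.1]
finger_gap: 0.0008
grasp_force: 0.0
```

```bash
python3 -c "from h import *;U()"
```

```text
6.02 local -0.0905 -0.0521 0.0594 ytool ang -0.1113 F [0.52 0.1  0.06] 0.0008 [ 0.001  0.    -1.   ]
```

Emit:
jog_arm(slide=[[-0.02,0,0],[-0.02,0,0],[-0.02,0,0],[-0.02,0,0],[0,0,0]], twist=[[0,0,0],[0,0,0],[0,0,0],[0,0,0],[0,0,0]], grip=[1,1,1,1,1])

```text
time_s: 6.43
ee_pos: [0.5021, -0.1974, 0.0594]
tool_rot: [0.056, 0.998, 0.001, -0.003]
force: [-8.3, 1.4, 6.7]
finger_gap: 0.0005
grasp_force: 4.2
```

```bash
python3 -c "from h import *;U()"
```

```text
6.43 local -0.0897 -0.0522 0.0594 ytool ang -0.1116 F [-8.32  1.44  6.72] 0.0005 [-0.006  0.002 -1.   ]
```

Right drawer is also against its stop. Now retreat, rise and turn to the box's yaw.

Emit:
jog_arm(slide=[[0.3,0,0],[0.6,0,0],[0.6,0,0],[0,0,-0.8],[0,0,-0.8],[0,0,-0.8],[0,0,-0.8],[0,0,-0.8],[0,0,-0.8],[0,0,-0.2],[0,0,0]], twist=[[0,0,0],[0,0,0],[0,0,0],[0,0,0],[0,0,0],[0,0,0],[0,0,-0.0313],[0,0,-0.0313],[0,0,-0.0313],[0,0,0],[0,0,0]], grip=[1,1,1,1,1,1,1,1,1,1,1])

```text
time_s: 7.35
ee_pos: [0.4325, -0.1912, 0.3144]
tool_rot: [-0.091, 0.996, -0.003, 0.004]
force: [0.1, 0.2, -0.2]
finger_gap: 0.0002
grasp_force: 0.0
```

Run:
```python
from h import *
B()
im=get_image("side");cv2.imwrite("pics/side1.png",cv2.resize(im[75:265,190:340,::-1],None,fx=3,fy=3,interpolation=cv2.INTER_CUBIC))
```

```text
7.35 local -0.2198 -0.3265 0.3144 ytool ang 0.1823 F [ 0.11  0.21 -0.16] 0.0002 [ 0.009 -0.006 -1.   ]
```

View pics/side1.png

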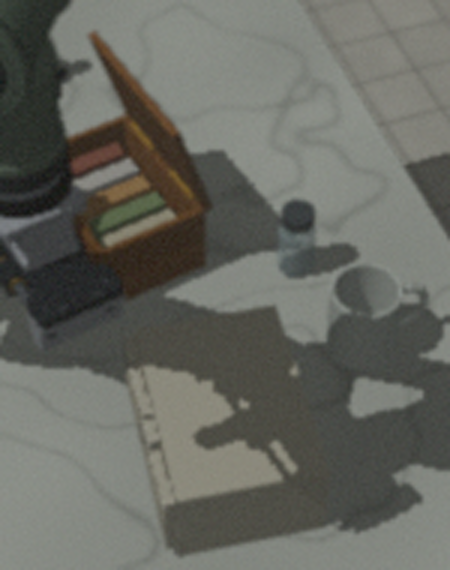

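The picture shows both drawer fronts flush with the unit (front edge about (130,370)-(175,550)). The lid still stands open, with its edge from (92,35) to (210,205). Next, go over and behind the lid.

Emit:
jog_arm(slide=[[-0.5,0.466,0],[-0.5,0.466,0],[-0.5,0.466,0],[-0.5,0.466,0],[-0.5,0.466,0],[-0.5,0.466,0],[-0.5,0.466,0],[-0.5,0.466,0],[-0.5,0.466,0],[-0.5,0.466,0],[-0.5,0.466,0],[-0.5,0.466,0],[-0.5,0.466,0],[-0.5,0.466,0],[0,0,0]], twist=[[0,0,0],[0,0,0],[0,0,0],[0,0,0],[0,0,0],[0,0,0],[0,0,0],[0,0,0],[0,0,0],[0,0,0],[0,0,0],[0,0,0],[0,0,0],[0,0,0],[0,0,0]], grip=[1,1,1,1,1,1,1,1,1,1,1,1,1,1,1])

```text
time_s: 8.65
ee_pos: [0.7152, 0.2001, 0.3012]
tool_rot: [-0.094, 0.996, 0.001, -0.004]
force: [-0.7, -0.3, -0.8]
finger_gap: 0.0003
grasp_force: 0.0
```

Run:
```python
from h import *
B()
H=np.array([.065,.09]);r=.10
for f in np.r_[1.4,np.arange(1.3,-.01,-.1),-.03]:
    C=H+r*np.array([-np.cos(f),np.sin(f)])+.01*np.array([np.sin(f),np.cos(f)])
    print(f.round(2),"TCP x,z",(C+[.008,.014]).round(4))
```

```text
8.65 local 0.1295 0.0066 0.3012 ytool ang 0.1874 F [-0.74 -0.32 -0.81] 0.0003 [-0.009  0.001 -1.   ]
1.4 TCP x,z [0.0659 0.2042]
1.3 TCP x,z [0.0559 0.203 ]
1.2 TCP x,z [0.0461 0.2008]
1.1 TCP x,z [0.0366 0.1977]
1.0 TCP x,z [0.0274 0.1936]
0.9 TCP x,z [0.0187 0.1885]
0.8 TCP x,z [0.0105 0.1827]
0.7 TCP x,z [0.003  0.1761]
0.6 TCP x,z [-0.0039  0.1687]
0.5 TCP x,z [-0.01    0.1607]
0.4 TCP x,z [-0.0152  0.1522]
0.3 TCP x,z [-0.0196  0.1431]
0.2 TCP x,z [-0.023   0.1337]
0.1 TCP x,z [-0.0255  0.1239]
-0.0 TCP x,z [-0.027  0.114]
-0.03 TCP x,z [-0.0273  0.111 ]
```

Emit:
jog_arm(slide=[[0,-0.06,0.49],[0,-0.06,0.49],[0,0,0.49],[0,0,0.49],[-0.2,0,0],[-0.2,0,0],[-0.2,0,0],[-0.2,0,0],[-0.2,0,0],[-0.1,0,0],[-0.1,0,0],[-0.1,0,0],[-0.1,0,0],[0,0,0]], twist=[[0,0,0],[0,0,0],[0,0,0],[0,0,0],[0,0,0],[0,0,0],[0,0,0],[0,0,0],[0,0,0],[0,0,0],[0,0,0],[0,0,0],[0,0,0],[0,0,0]], grip=[1,1,1,1,1,1,1,1,1,1,1,1,1,1])

```text
time_s: 9.82
ee_pos: [0.7852, 0.2017, 0.2108]
tool_rot: [-0.091, 0.996, -0.0, -0.0]
force: [-0.2, 0.5, -0.4]
finger_gap: 0.0006
grasp_force: 0.0
```

```bash
python3 -c "from h import *;B()"
```

```text
9.82 local 0.1987 -0.0047 0.2108 ytool ang 0.183 F [-0.19  0.46 -0.41] 0.0006 [-0. -0. -1.]
```

The sign was wrong: tool +x points back toward the robot, so I went away from the lid, into free space. Now go the right way.

Emit:
jog_arm(slide=[[0.5,0,0.08],[0.5,0,0.08],[0.5,0,0],[0.5,0,0],[0.2,0,0],[0.2,0,0],[0.1,0,0],[0.1,0,0],[0.1,0,0],[0.1,0,0],[0,0,0]], twist=[[0,0,0],[0,0,0],[0,0,0],[0,0,0],[0,0,0],[0,0,0],[0,0,0],[0,0,0],[0,0,0],[0,0,0],[0,0,0]], grip=[1,1,1,1,1,1,1,1,1,1,1])

```text
time_s: 10.73
ee_pos: [0.6466, 0.1762, 0.2035]
tool_rot: [-0.092, 0.996, -0.0, -0.0]
force: [-0.6, -0.9, -0.7]
finger_gap: 0.0006
grasp_force: 0.0
```

```bash
python3 -c "from h import *;B()"
```

```text
10.73 local 0.0578 -0.0044 0.2035 ytool ang 0.1833 F [-0.56 -0.9  -0.71] 0.0006 [-0. -0. -1.]
```

Emit:
jog_arm(slide=[[0.117,0,0.027],[0.117,0,0.027],[0.095,0,0.031],[0.095,0,0.031],[0.092,0,0.041],[0.092,0,0.041],[0.087,0,0.051],[0.087,0,0.051],[0.082,0,0.058],[0.082,0,0.058],[0.075,0,0.066],[0.075,0,0.066],[0.069,0,0.074],[0.069,0,0.074],[0.061,0,0.08],[0.061,0,0.08]], twist=[[0,0,0],[0,0,0],[0,0,0],[0,0,0],[0,0,0],[0,0,0],[0,0,0],[0,0,0],[0,0,0],[0,0,0],[0,0,0],[0,0,0],[0,0,0],[0,0,0],[0,0,0],[0,0,0]], grip=[1,1,1,1,1,1,1,1,1,1,1,1,1,1,1,1])

```text
time_s: 12.07
ee_pos: [0.5801, 0.1639, 0.1602]
tool_rot: [-0.091, 0.996, 0.0, -0.0]
force: [1.6, 0.8, -0.6]
finger_gap: 0.0002
grasp_force: 0.7
```

Run:
```python
from h import *
B()
im=get_image("side");cv2.imwrite("pics/side2.png",cv2.resize(im[75:265,190:340,::-1],None,fx=3,fy=3,interpolation=cv2.INTER_CUBIC))
```

```text
12.07 local -0.0099 -0.0044 0.1602 ytool ang 0.1832 F [ 1.65  0.77 -0.64] 0.0002 [-0.  0. -1.]
```

View pics/side2.png

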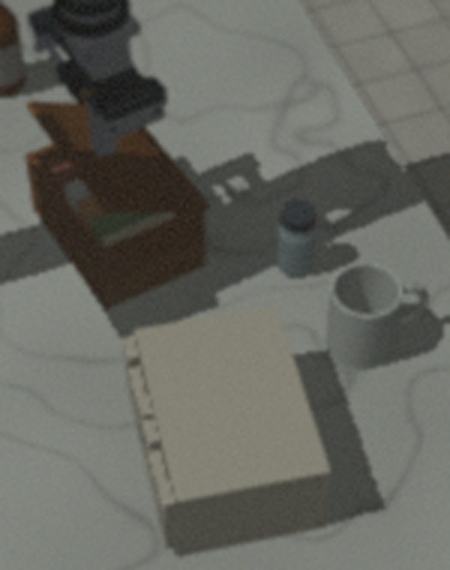

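The picture shows the finger behind the lid near (100,140), the lid about half closed, and the drawers flush. Continue the arc downward.

Emit:
jog_arm(slide=[[0.052,0,0.085],[0.052,0,0.085],[0.044,0,0.091],[0.044,0,0.091],[0.034,0,0.094],[0.034,0,0.094],[0.025,0,0.098],[0.025,0,0.098],[0.015,0,0.06],[0.01,0,0.06],[0,0,0.04],[0,0,0.03],[0,0,0]], twist=[[0,0,0],[0,0,0],[0,0,0],[0,0,0],[0,0,0],[0,0,0],[0,0,0],[0,0,0],[0,0,0],[0,0,0],[0,0,0],[0,0,0],[0,0,0]], grip=[1,1,1,1,1,1,1,1,1,1,1,1,1])

```text
time_s: 13.2
ee_pos: [0.5638, 0.1609, 0.1143]
tool_rot: [-0.091, 0.996, -0.0, -0.0]
force: [0.4, -1.1, 0.3]
finger_gap: 0.0007
grasp_force: 0.4
```

```bash
python3 -c "from h import *;B()"
```

```text
13.2 local -0.0265 -0.0044 0.1143 ytool ang 0.1832 F [ 0.4  -1.05  0.32] 0.0007 [-0.001 -0.    -1.   ]
```

Small downward steps until it meets the rim.

Emit:
jog_arm(slide=[[0,0,0.02],[0,0,0.02],[0,0,0]], twist=[[0,0,0],[0,0,0],[0,0,0]], grip=[1,1,1])

```text
time_s: 13.45
ee_pos: [0.5639, 0.1609, 0.1142]
tool_rot: [-0.092, 0.996, -0.0, -0.0]
force: [-3.3, -1.8, 10.1]
finger_gap: 0.0004
grasp_force: 5.1
```

Seated: the tips are at 100 mm, exactly the shut height, with 10 N of reaction. Lift clear and check.

Emit:
jog_arm(slide=[[0,0,-0.2],[0,0,-0.5],[0,0,-0.7],[0,0,-0.7],[0.7,0,-0.3],[0.7,0,0],[0.7,0,0],[0.7,0,0],[0,0,0],[0,0,0],[0,0,0]], twist=[[0,0,0],[0,0,0],[0,0,0],[0,0,0],[0,0,0],[0,0,0],[0,0,0],[0,0,0],[0,0,0],[0,0,0],[0,0,0]], grip=[1,1,1,1,1,1,1,1,1,1,1])

```text
time_s: 14.37
ee_pos: [0.4273, 0.1355, 0.2331]
tool_rot: [-0.091, 0.996, 0.0, 0.001]
force: [0.6, -0.2, 0.6]
finger_gap: 0.0005
grasp_force: 0.0
```

Run:
```python
from h import *
B()
a=get_image("side")[50:350,170:340,::-1];b=get_image("top")[110:260,90:350,::-1]
a=cv2.resize(a,None,fx=1.9,fy=1.9,interpolation=3);b=cv2.resize(b,None,fx=1.8,fy=1.8,interpolation=3)
c=np.zeros((a.shape[0],a.shape[1]+b.shape[1],3),np.uint8);c[:,:a.shape[1]]=a;c[:b.shape[0],a.shape[1]:]=b
cv2.imwrite("pics/end.png",c)
```

```text
14.37 local -0.1653 -0.0045 0.2331 ytool ang 0.1832 F [ 0.58 -0.25  0.59] 0.0005 [ 0.002  0.    -1.   ]
```

View pics/end.png

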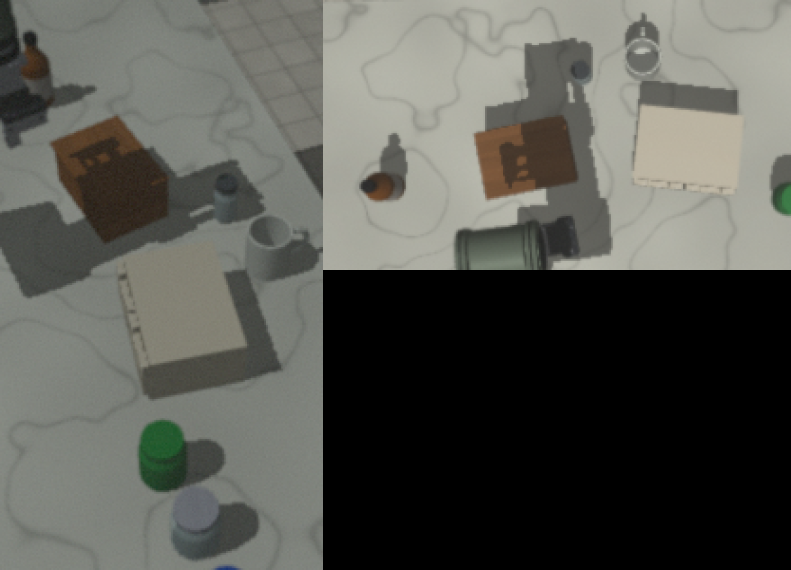

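The lid lies flat at side (110,175), both drawers are flush at (130,310), and the mug, jars and soap stand where they were. The hand is clear.

```bash
python3 -c "
from workcell import workorder;print(workorder.close_job())"
```

```text
the job is handed in; nothing more can be done
None
```

Both drawers are pushed fully home and the tea box lid is shut; the final pictures show the mug, jars and soap bottle still in place and the hand clear, and the job is handed in.

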